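# Spin a flywheel and brake it to its index slot

### The job

Give the repaired flywheel on its test stand a spin anticlockwise (seen from above) with the black knob, so that it runs free at better than one turn in five seconds, and let it carry its hole past the orange fork at least once with nothing touching it. Then slow it with a light fingertip (the bare steel ring round the edge is there for that; do not catch it by the knob), so that it comes to rest in one go with the hole under the slot of the fork, the slot's full width over the hole, and leave it standing there untouched. Once the hole has been past the fork the wheel may stop nowhere else, it must never be turned backwards, and the tin, pot, tape and battery stay where they are.

Things in the scene. Friction and masses are not known exactly. Their poses are not given: they have to be found in the camera images.
- stand: Grey bearing test stand, heavy, does not move; stands flat, yaw -2.2 to -1.0 rad (fork on the robot's right). Origin under the wheel's vertical axis, on the worktop; z up; +x points from the axis to the index fork. Base plate 250 x 110 mm, its top 14 mm high.
- fork (a point): Middle of the bracket's top, 110 mm out from the axis, 67 mm high. Aluminium column 14 x 60 mm (124 to 138 mm out along the stand's +x, up to 67 mm high) with a plate 60 mm wide (82 to 138 mm out) and two orange prongs (52 to 90 mm out, 10 mm wide each, 30 mm together); underside 62, top 67 mm above the worktop. The slot between the prongs is 10 mm wide and runs along x.
- slot (a point): A point on the middle line of the fork's slot, 66 mm from the wheel's axis, at the height of the wheel's blue plate (52 mm).
- wheel (a joint): Angle of the flywheel about its vertical axis, rad, growing anticlockwise seen from above, counted on past 2 pi without limit; 0, 2 pi, 4 pi is the hole exactly under the slot. Starts at rest between 0.4 and 1.4. About 3.5 kg (0.7 to 1.4 times that; inertia 0.013 to 0.026 kg m2). The free bearing slows it only by 0.02 to 0.05 rad/s2 plus 2 to 5 % of its speed per second.
- hub (a point): Centre of the flywheel, at the top of its blue plate, 52 mm above the worktop. Blue plate: radius 82 mm, 4 mm thick; dark hub nut on it, radius 13 mm, 11 mm high. Below the plate a heavy dark disc of radius 104 mm (26 to 39 mm high) and, between them, the brake ring.
- ring: Bare polished steel brake ring of the flywheel, radius 110 mm, 5 mm thick, top 48 mm above the worktop, free to touch from radius 82 to 110 mm. Turns with the wheel and is sprung: it gives way 1 mm for each 0.8 N of pressing, 4 mm at most. Slippery, about 0.3 friction: 1 N of pressing slows the wheel by 1 to 3 rad/s2. Origin on the axis, under the ring (43 mm high).
- hole (a point): Centre of the wheel's one hole, a dark blind round hole 24 mm across and 4 mm deep in the blue plate, 66 mm from the axis; turns with the wheel. The point lies at the plate's top.
- spinner: Black round knob upright on the blue plate (it spins idly on its stud), 12 to 14 mm thick, 28 mm high (52 to 80 mm above the worktop), 42 mm from the axis, 2.1 rad further anticlockwise than the hole. Origin at its foot. Push it sideways to spin the wheel; it turns with the wheel and passes just inside the fork.
- screw_tin: Small open tin of screws, 63 mm across and 29 mm high, a bystander; origin under its centre.
- flux_pot: Small white pot with a tan cap, 38 mm across, 38 mm high, a bystander; origin under its centre.
- tape_blue: Blue roll of tape lying flat, 68 mm across, 19 mm high, a bystander; origin under its centre.
- battery_9v: Black and tan block battery, 49 x 27 x 18 mm, lying, a bystander; origin under its centre.

How it is judged:
By the outcome, as a careful person would: the job done as asked, in the order asked, and still so for the second after the job is handed in, with the robot touching nothing.
It also fails if it takes over 54 s, if anything falls off the work surface, if the arm or the gripper's body presses on something with over 40 N, if the wrist force passes 120 N, or if a joint passes its speed limit or range.

### The arm

A 7-joint arm with a two-finger parallel gripper is mounted at the origin on a cart in front of the work surface, level with it; the furniture and walls round the work are solid. World frame = base frame: x ahead of the robot, y to its left, z up, the work surface at z = 0. Lengths are in mm, angles in rad, forces in N, time in s.
With the tool pointing down it reaches from about 425 to 975 mm from the base axis. Payload 16.7 kg.
Tool frame: the origin (TCP) lies between the finger pads; the fingertips stand 8 mm ahead of it and the grasp point (between the pads) lies 11 mm behind it; z points along the fingers, y is the line along which they close (so a half turn about z gives the same grasp; the last joint's range is limited). The gripper opens to 85 mm and grips with 20 to 120 N. Pads are 22 mm wide; open, the fingers measure 114 mm over their backs; the gripper's body (76 mm by 85 mm) begins 54 mm behind the grasp point. The pads swing forward as they close: fully open they stand 13 mm farther back than shut.
Start: joints at [1.087, 0.426, 0.074, 1.606, -0.034, 1.111, -0.067], TCP at [221.122, -637.714, 210.402] pointing down, gripper open.
Joint ranges: [-2.85, 2.85], [-0.5, 2.14], [-1.23, 1.37], [0.21, 2.46], [-1.02, 4.16], [0.16, 2.05], [-2.73, 2.73]. Speed limits (rad/s): [1.89, 1.89, 2.39, 2.39, 3.01, 3.01, 3.01].

### API

Orientations are given as a unit quaternion [w, x, y, z].
In Python, from cell import arm gives the robot as it stands.
- The arm moves only by the tool servo_tool, never from a script. Its argument "targets" is a list of rows, each an object with "offset": the shift along the world's x, y, z in m, a list of three; "dr": the turn, a rotation vector about the world's x, y, z in units of 6 degrees (1.0 is 6 degrees), a list of three; "jaw": the closure, from 0 (fully open) to 1 (shut). In form: [{"offset": [dx, dy, dz], "dr": [wx, wy, wz], "jaw": jaw}, ...]. A call has 1 to 5 rows; each row shifts and turns the commanded pose from where the row before left it; what a row does not reach is not made up. A row lasts 1/8 s, in which the tool goes at most 62.5 mm and 10.7 degrees, less where a joint would pass 70% of its speed; a pose out of reach is approached as far as the arm can. A call with a gripper value outside its range is refused whole. The fingers move at their own pace and stop on an object; "force" is the grip in N (left out, the last holds). Time passes only in rows, so rows that do not move let the fingers close. It gives the time, the measured TCP pose, the force, the opening and the grip force at its end, in the units of the state.
- arm.read_state(): the state, without advancing time (a new reading comes with each control period).
- arm.grab_frame(name): name is "side" or "top" or "wrist"; returns a dict with "pixels" (400x640x3 uint8, red, green, blue), "fx", "fy", "cx", "cy" (pixels), "T" (4x4, takes a point from camera to world coordinates); the wrist camera has in their place "mount" (4x4, takes a point from camera to tool coordinates, whose origin is the TCP and whose axes are the flange's). Camera axes: x right, y down, z forward; pixel columns grow to the right and rows downward; lengths in mm; the calibration is good to about 2 mm. A picture is of the moment at which its call begins: read the wrist's pose just before it. There is no depth.
- arm.job_done(): hands the job in; it is judged then, once.
Trained networks look in the newest picture that a camera, given by its name, has taken for a name from the list of things; names that differ only in an ending like _2 or _b are one class to them, and where a whole thing is asked for, a point or a joint stands for the part that bears it (a point fixed in the world has none). Each returns a list of dicts, best first, with "p" (0 to 1); they miss things now and then, are a little off and sometimes report something else, mostly with a low value. They report only what shows in the picture. A call takes as long as a camera call.
- arm.find_in(camera, query): "position" ([x, y, z] in mm, in world coordinates, good to about 4 mm: the middle of the surface that is visible of it).
- arm.trace(camera, query): "pixels" (400x640 bool, what is visible of it).
- arm.landmark_of(camera, query): "position" ([x, y, z] in mm, in world coordinates, good to about 4 mm: a listed point, or the origin of a listed thing).
The state is a dict: "clock": time; "q": joint angles; "dq": joint speeds; "joint_efforts": joint torques, N m; "tcp_pos": TCP position; "orientation": TCP orientation; "contact_force": force on the tool from outside, world axes, zero at the start; "ft_torque": the same for the moment, N m; "opening": finger opening in mm; "finger_force": force on a finger pad.
Only numpy, scipy, OpenCV 4.12 (cv2) and the standard library are available. Lean on these libraries where they do the work, as an engineer would, in place of code of your own. Each camera call takes 0.05 s, during which the arm holds its last target. There are 200 camera calls.

## Working session

There is one attempt and no reset: what is moved stays moved. The work goes in short steps, Python scripts to look and compute and a tool call to move; the robot and the scene stay as the last step left them, time stands still between calls to the robot, and variables do not carry over. Pictures are saved under pics/ and viewed, at most 10 in all, crops included, and the job is handed in when it is done.

Besides the shell and the picture viewer there is one more tool, called after "Request:" as a command line: name --argument value ..., lists and objects as JSON in quotes. servo_tool: Moves the arm, as the interface text tells. Its arguments: {"type":"object","properties":{"targets":{"type":"array"},"force":{"type":"number"}},"required":["targets"]}

```bash
mkdir -p pics; cat > h.py <<'E'
from cell import arm
import numpy as np, cv2
def save(cam,name):
    f=arm.grab_frame(cam); cv2.imwrite('pics/'+name,f['pixels'][:,:,::-1]); return f
def lm(cam,q,fn=None):
    r=(fn or arm.landmark_of)(cam,q); return [(np.round(x['position'],1).tolist(),round(x['p'],2)) for x in r[:2]]
E
python3 - <<'E'
from h import *
s=arm.read_state(); print(s)
a=save('top','top0.png'); b=save('side','side0.png')
for c in ('top','side'):
    for q in ('hub','stand','fork','slot','hole','spinner','screw_tin','flux_pot','tape_blue','battery_9v'):
        print(c,q,lm(c,q))
print(arm.read_state()['clock'])
cv2.imwrite('pics/both.png',cv2.resize(np.vstack([a['pixels'],b['pixels']])[:,:,::-1],(480,600)))
E
```

```text
{'clock': 0.0, 'q': array([ 1.08746764,  0.42673567,  0.07385419,  1.60661858, -0.0341024 ,
        1.11080019, -0.0671197 ]), 'dq': array([ 6.53169647e-05,  1.23174941e-03, -8.24599599e-04,  1.11133234e-03,
       -1.10504579e-03,  1.21649520e-03,  1.56939313e-03]), 'joint_efforts': array([-6.83511053e-05, -9.49837375e+01,  3.76093045e+00, -4.63522482e+01,
        1.92228332e-02,  1.00534206e-02, -6.36652680e-05]), 'tcp_pos': array([ 220.99629437, -637.33002439,  209.70316442]), 'orientation': array([-6.32358564e-04,  9.86106538e-01,  1.66112828e-01, -1.55175665e-04]), 'contact_force': array([-0.68987689,  0.5110072 , -0.98675561]), 'ft_torque': array([-6.66375515e-02, -6.70293728e-02, -2.37384371e-05]), 'finger_force': 0.0, 'opening': 85.15030802906628}
top hub [([501.0, -180.0, 46.9], 0.72)]
top stand [([495.9, -180.2, -0.7], 0.9)]
top fork [([526.1, -285.1, 61.4], 0.73)]
top slot [([517.9, -243.6, 54.0], 0.56)]
top hole [([540.3, -227.1, 51.4], 0.81)]
top spinner [([518.0, -139.8, 53.2], 0.52)]
top screw_tin [([609.7, 163.4, -3.1], 0.98), ([622.6, 250.2, -4.8], 0.57)]
top flux_pot [([624.6, 251.0, -5.5], 0.62)]
top tape_blue [([606.2, 363.6, -3.8], 0.85)]
top battery_9v [([371.6, -477.6, -1.7], 0.67)]
side hub [([499.7, -179.2, 54.0], 0.56)]
side stand [([494.8, -180.9, -1.4], 0.98)]
side fork [([531.4, -287.3, 64.6], 0.59)]
side slot [([517.4, -242.5, 52.9], 0.72)]
side hole [([537.4, -230.3, 52.2], 0.6), ([605.1, 362.3, -0.7], 0.55)]
side spinner [([539.5, -231.3, 53.7], 0.68), ([512.6, -140.6, 53.1], 0.38)]
side screw_tin [([612.5, 164.6, 2.1], 0.88)]
side flux_pot [([625.7, 253.6, -2.7], 0.48), ([537.9, -233.6, 52.3], 0.27)]
side tape_blue [([603.9, 362.4, 0.9], 0.81)]
side battery_9v [([538.2, -231.7, 51.2], 0.67), ([367.8, -482.3, -0.3], 0.43)]
1.1
```

View pics/both.png

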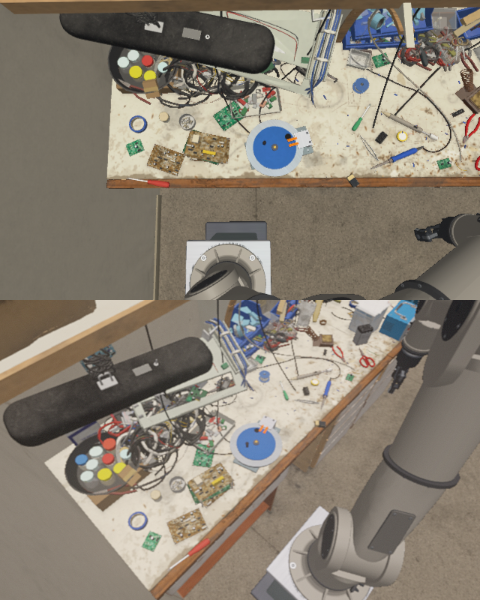

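The top picture shows the wheel at about (275,147) in the reduced image, the orange fork on its right at (293,142), the hole beside the fork and the knob at the upper left. This agrees with the networks: hub about (500,-180), yaw about -1.31, hole about 0.40 rad.

Request:
servo_tool --targets '[{"offset":[0.033,0.05,0],"dr":[0,0,-0.64],"jaw":1},{"offset":[0.033,0.05,0],"dr":[0,0,-0.64],"jaw":1},{"offset":[0.033,0.05,0],"dr":[0,0,-0.64],"jaw":1},{"offset":[0.033,0.05,0],"dr":[0,0,-0.64],"jaw":1},{"offset":[0.033,0.05,0],"dr":[0,0,-0.64],"jaw":1}]' --force 20

```text
clock: 1.72
tcp_pos: [387.0, -386.0, 210.7]
orientation: [0.0, 1.0, -0.002, 0.0]
contact_force: [1.4, 0.3, 0.6]
opening: 0.2
finger_force: 0.0
```

Request:
servo_tool --targets '[{"offset":[0.033,0.05,-0.01],"dr":[0,0,0],"jaw":1},{"offset":[0.033,0.05,-0.01],"dr":[0,0,0],"jaw":1},{"offset":[0.033,0.05,-0.01],"dr":[0,0,0],"jaw":1},{"offset":[0.033,0.05,-0.01],"dr":[0,0,0],"jaw":1},{"offset":[0,0,0],"dr":[0,0,0],"jaw":1}]'

```text
clock: 2.35
tcp_pos: [520.2, -182.9, 169.7]
orientation: [-0.001, 1.0, 0.003, -0.0]
contact_force: [-0.5, -1.6, -0.0]
opening: -0.3
finger_force: 0.0
```

```bash
python3 - <<'E'
from h import *
s=arm.read_state(); f=save('wrist','w1.png'); print(f['mount'],f['fx'],f['cx'],f['cy'],s['tcp_pos'])
for q in ('hub','fork','slot','hole','spinner'): print(q,lm('wrist',q))
E
```

```text
[[-9.87523013e-05 -9.49627977e-01 -3.13379476e-01  8.12447101e+01]
 [ 9.99999606e-01  1.82525226e-04 -8.68223175e-04  4.73991053e-01]
 [ 8.81688677e-04 -3.13379439e-01  9.49627585e-01 -1.64381609e+02]
 [ 0.00000000e+00  0.00000000e+00  0.00000000e+00  1.00000000e+00]] 278.93204285446217 318.1272482343582 194.44171755943208 [ 520.16581012 -182.86477454  169.7360937 ]
hub [([497.2, -178.4, 50.3], 0.61)]
fork [([528.3, -283.2, 65.7], 0.63)]
slot [([521.3, -239.5, 51.0], 0.81)]
hole [([543.9, -233.1, 49.3], 0.88), ([512.6, -140.0, 54.3], 0.29)]
spinner [([516.4, -144.1, 51.4], 0.59), ([517.5, -240.3, 47.9], 0.34)]
```

View pics/w1.png

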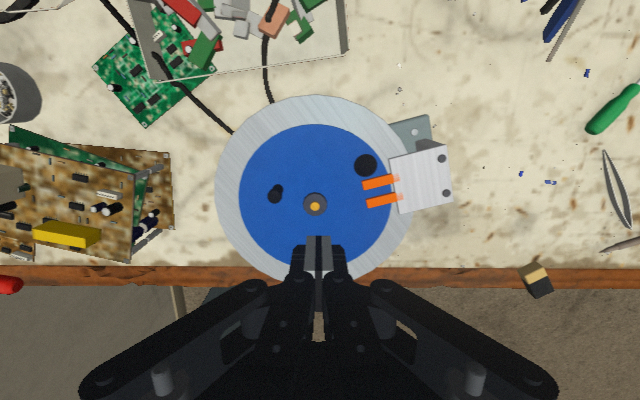

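The wrist picture shows the whole wheel: nut at (315,204), hole at (366,165), knob at about (275,193), prongs at (380,190), fingertips at (318,245). I'll write an angle estimator on rectified images.

```bash
cat > ang.py <<'E'
from h import *
from scipy.spatial.transform import Rotation as R
def pose(f,s):
    if 'T' in f: return np.array(f['T'])
    T=np.eye(4); q=s['orientation']; T[:3,:3]=R.from_quat([q[1],q[2],q[3],q[0]]).as_matrix(); T[:3,3]=s['tcp_pos']
    return T@np.array(f['mount'])
def rect(f,s,z,c,n=300):
    "top-down view at height z, 1 px = 1 mm, centre c; col -> world x, row -> world y"
    W=np.linalg.inv(pose(f,s)); K=np.array([[f['fx'],0,f['cx']],[0,f['fy'],f['cy']],[0,0,1]])
    P=K@W[:3]; A=np.array([[1,0,c[0]-n/2],[0,1,c[1]-n/2],[0,0,z],[0,0,1]])
    return cv2.warpPerspective(f['pixels'],P@A,(n,n),flags=cv2.INTER_LINEAR|cv2.WARP_INVERSE_MAP)
def cents(m,c,amin,amax,n=300):
    k,l,st,ce=cv2.connectedComponentsWithStats(m.astype(np.uint8))
    return [(ce[i]-n/2+c,int(st[i,4])) for i in range(1,k) if amin<st[i,4]<amax]
def polar(p,c): d=np.array(p)-c; return round(float(np.hypot(*d)),1),round(float(np.arctan2(d[1],d[0])),3)
def wheel(f,s,c,yaw,verbose=0):
    out={}
    for nm,z,r0,off,am in (('hole',52,66,0,(250,700)),('knob',80,42,2.1,(60,700))):
        im=rect(f,s,z,c).astype(int); m=im.max(2)<75
        L=[(abs(polar(p,c)[0]-r0),polar(p,c),a) for p,a in cents(m,c,*am)]
        if verbose: print(nm,L)
        L=[x for x in L if x[0]<8]
        if L: x=min(L); out[nm]=(round((x[1][1]-off-yaw)%(2*np.pi),3),x[1][0],x[2])
    return out
E
cat > t.py <<'E'
from ang import *
K=dict(np.load('k.npz')); f=K
E
python3 - <<'E'
from ang import *
import pickle
s=arm.read_state(); f=arm.grab_frame('wrist'); pickle.dump((f,s),open('f1.pkl','wb'))
c=np.array([500.,-180.])
im=rect(f,s,52,c); hsv=cv2.cvtColor(im,cv2.COLOR_RGB2HSV)
b=((hsv[...,0]>95)&(hsv[...,0]<125)&(hsv[...,1]>120)).astype(np.uint8)
cn=max(cv2.findContours(b,0,2)[0],key=cv2.contourArea)
print('plate',cv2.minEnclosingCircle(cn),'c=',np.array(cv2.minEnclosingCircle(cn)[0])-150+c)
im=rect(f,s,63,c); h=cv2.cvtColor(im,cv2.COLOR_RGB2HSV)
nut=[(p,a) for p,a in cents((h[...,1]<90)&(h[...,2]<130),c,300,900)]; print('nut',nut)
im=rect(f,s,67,c); h=cv2.cvtColor(im,cv2.COLOR_RGB2HSV)
o=(h[...,0]>5)&(h[...,0]<22)&(h[...,1]>170)&(h[...,2]>120)
print('prongs',cents(o,c,100,900))
for p,a in cents(o,c,100,900): print(polar(p,c))
wheel(f,s,c,0,1)
v=np.hstack([rect(f,s,52,c),rect(f,s,67,c)]); cv2.imwrite('pics/rect.png',v[:,:,::-1])
E
```

```text
plate ((149.5197296142578, 151.42105102539062), 82.04959106445312) c= [ 499.51972961 -178.57894897]
nut [(array([ 542.99428571, -228.83142857]), 350), (array([ 502.24064171, -179.04278075]), 374), (array([596.72647059, -76.19411765]), 340), (array([633.86027944, -39.40319361]), 501)]
prongs [(array([ 508.61933535, -248.51057402]), 331), (array([ 527.96625767, -243.22392638]), 326), (array([417.82819383, -48.86784141]), 227), (array([405.38235294, -49.26470588]), 170)]
(69.1, -1.446)
(69.1, -1.154)
(154.8, 2.131)
(161.4, 2.197)
hole [(1.2000000000000028, (64.8, -0.893), 416), (82.30000000000001, (148.3, 0.842), 324)]
knob [(23.700000000000003, (65.7, -0.786), 334), (0.5, (42.5, 1.134), 192), (78.7, (120.7, 0.335), 86), (104.0, (146.0, 0.283), 69), (97.6, (139.6, 0.786), 255), (117.69999999999999, (159.7, 0.578), 63), (139.6, (181.6, 0.772), 120)]
```

View pics/rect.png

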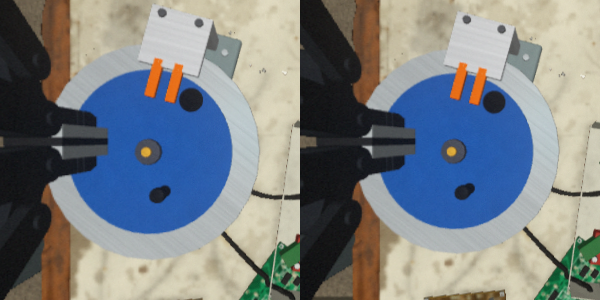

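Request:
servo_tool --targets '[{"offset":[0.03,0.045,0],"dr":[0,0,0],"jaw":1},{"offset":[0,0,-0.04],"dr":[0,0,0],"jaw":1},{"offset":[0,0,-0.04],"dr":[0,0,0],"jaw":1},{"offset":[0,0,-0.02],"dr":[0,0,0],"jaw":1},{"offset":[0,0,0],"dr":[0,0,0],"jaw":1}]'

```text
clock: 3.32
tcp_pos: [547.0, -143.2, 69.3]
orientation: [-0.0, 1.0, -0.001, -0.001]
contact_force: [0.3, 0.1, -0.7]
opening: 0.1
finger_force: 0.0
```

Request:
servo_tool --targets '[{"offset":[-0.007,0.003,0],"dr":[0,0,0],"jaw":1},{"offset":[-0.01,0,0],"dr":[0,0,0],"jaw":1},{"offset":[-0.011,0,0],"dr":[0,0,0],"jaw":1},{"offset":[-0.011,0,0],"dr":[0,0,0],"jaw":1},{"offset":[-0.012,0,0],"dr":[0,0,0],"jaw":1}]'

```text
clock: 3.95
tcp_pos: [496.3, -139.8, 70.6]
orientation: [0.0, 1.0, -0.001, 0.0]
contact_force: [-0.3, 0.0, -0.7]
opening: 0.4
finger_force: 0.0
```

Request:
servo_tool --targets '[{"offset":[0.015,0,0.045],"dr":[0,0,0],"jaw":1},{"offset":[0,0,0.01],"dr":[0,0,0],"jaw":1},{"offset":[-0.045,-0.037,0],"dr":[0,0,0],"jaw":1},{"offset":[-0.045,-0.037,0],"dr":[0,0,0],"jaw":1},{"offset":[-0.018,0,0],"dr":[0,0,0],"jaw":1}]'

```text
clock: 4.58
tcp_pos: [400.8, -215.9, 125.1]
orientation: [0.0, 1.0, -0.003, -0.001]
contact_force: [1.0, 0.5, -0.4]
opening: 0.2
finger_force: 0.0
```

```bash
cat > look.py <<'E'
from ang import *
import sys,pickle,glob
c=np.array([499.5,-178.6]); yaw=-1.301
n=int(sys.argv[1]) if len(sys.argv)>1 else 2
for i in range(n):
    s=arm.read_state(); f=arm.grab_frame('wrist'); pickle.dump((f,s),open('last.pkl','wb'))
    w=wheel(f,s,c,yaw); print(round(s['clock'],3),w,np.round(s['tcp_pos'],1),np.round(s['contact_force'],1))
    open('log.txt','a').write(repr((s['clock'],w))+'\n')
E
python3 look.py 8; python3 -c "
import pickle,cv2
f,s=pickle.load(open('last.pkl','rb')); cv2.imwrite('pics/w2.png',f['pixels'][:,:,::-1])"
```

```text
4.575 {'hole': (0.411, 66.0, 350), 'knob': (0.418, 38.1, 182)} [ 400.8 -215.9  125.1] [ 1.   0.5 -0.4]
4.625 {'knob': (0.397, 38.4, 192)} [ 399.8 -214.6  125. ] [-2.2 -0.4  0.1]
4.675 {'hole': (0.419, 66.9, 364), 'knob': (0.393, 38.5, 189)} [ 402.  -213.9  125.3] [-0.4  0.5  0.1]
4.725 {'hole': (0.416, 66.8, 370), 'knob': (0.394, 38.5, 191)} [ 403.7 -213.5  125.5] [ 0.6  0.1 -0.5]
4.775 {'hole': (0.414, 66.6, 374), 'knob': (0.396, 38.5, 188)} [ 404.6 -213.2  125.5] [ 0.4 -0.1  0.5]
4.825 {'hole': (0.414, 66.7, 376), 'knob': (0.395, 38.5, 190)} [ 405.1 -213.1  125.5] [0.9 0.3 0.9]
4.875 {'hole': (0.413, 66.7, 375), 'knob': (0.395, 38.5, 190)} [ 405.2 -213.   125.4] [-0.3 -0.8  0.8]
4.925 {'hole': (0.413, 66.6, 371), 'knob': (0.397, 38.5, 191)} [ 405.1 -213.   125.3] [ 0.6  0.  -0.4]
```

View pics/w2.png

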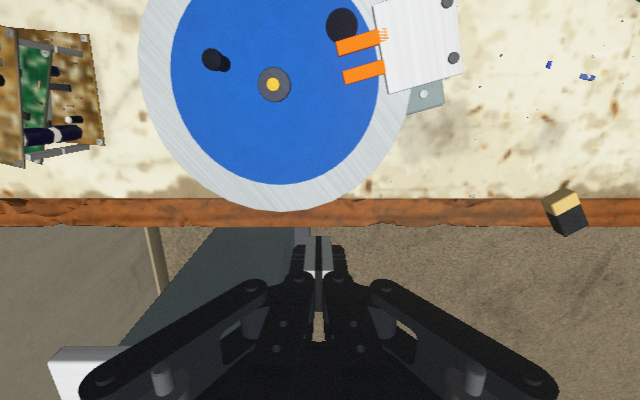

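The picture shows the hole still at (342,25) and the knob at (213,60), so the wheel hasn't moved and the finger missed the knob. I'll check the real fingertip height by touching down on the ring, which I need for braking anyway.

Request:
servo_tool --targets '[{"offset":[0,0,-0.03],"dr":[0,0,0],"jaw":1},{"offset":[0,0,-0.03],"dr":[0,0,0],"jaw":1},{"offset":[0,0,-0.003],"dr":[0,0,0],"jaw":1},{"offset":[0,0,0],"dr":[0,0,0],"jaw":1}]'

```text
clock: 5.48
tcp_pos: [404.6, -213.6, 62.8]
orientation: [-0.0, 1.0, -0.0, -0.0]
contact_force: [1.2, 0.0, 0.1]
opening: -0.2
finger_force: 0.0
```

```bash
python3 - <<'E'
from ang import *
s=arm.read_state(); f=save('wrist','w3.png'); print(s['tcp_pos'],s['contact_force'])
g=arm.grab_frame('side')
t=s['tcp_pos']; W=np.linalg.inv(np.array(g['T']))
for dz in (-8,52-t[2]):
    p=W@np.r_[t+[0,0,dz],1]; print(dz,g['fx']*p[0]/p[2]+g['cx'],g['fy']*p[1]/p[2]+g['cy'])
x=int(g['fx']*p[0]/p[2]+g['cx']);y=int(g['fy']*p[1]/p[2]+g['cy'])
sd=cv2.resize(g['pixels'][y-70:y+30,x-60:x+80],None,fx=3,fy=3,interpolation=2)
w=f['pixels'][0:300,160:540]; cv2.imwrite('pics/c3.png',np.hstack([sd,w])[:,:,::-1]); print(x,y)
E
```

```text
[ 404.58110426 -213.55802012   62.84397741] [1.16372563 0.03235534 0.12666772]
-8 371.5246586464096 200.79634298321375
-10.84397740794649 371.4087470366774 201.2888824580694
371 201
```

View pics/c3.png

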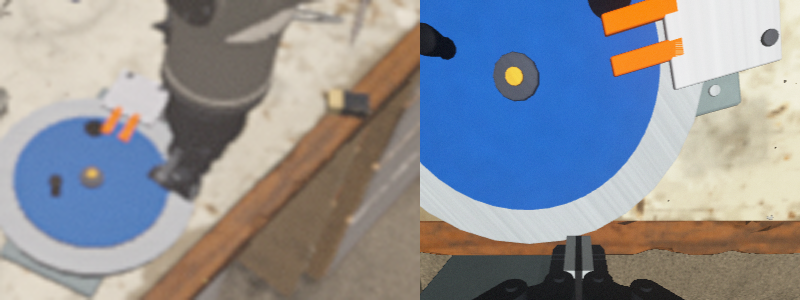

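The fingertips sit clearly higher than nominal: in the wrist crop they're at (155,237), just outside the ring edge, and in the side crop they appear too high. I'll descend in small steps and watch the force.

Request:
servo_tool --targets '[{"offset":[0,0,-0.003],"dr":[0,0,0],"jaw":1},{"offset":[0,0,-0.003],"dr":[0,0,0],"jaw":1},{"offset":[0,0,-0.002],"dr":[0,0,0],"jaw":1},{"offset":[0,0,0],"dr":[0,0,0],"jaw":1}]'

```text
clock: 6.08
tcp_pos: [404.0, -213.7, 54.2]
orientation: [-0.0, 1.0, -0.001, -0.0]
contact_force: [0.5, 0.7, 0.0]
opening: -0.1
finger_force: 0.0
```

Request:
servo_tool --targets '[{"offset":[0,0,-0.003],"dr":[0,0,0],"jaw":1},{"offset":[0,0,-0.003],"dr":[0,0,0],"jaw":1},{"offset":[0,0,0],"dr":[0,0,0],"jaw":1}]'

```text
clock: 6.45
tcp_pos: [404.0, -213.6, 48.1]
orientation: [-0.0, 1.0, -0.001, -0.0]
contact_force: [0.4, 0.1, 1.7]
opening: -0.2
finger_force: 0.0
```

```bash
python3 look.py 5; python3 - <<'E'
import pickle,cv2,numpy as np
f,s=pickle.load(open('last.pkl','rb')); cv2.imwrite('pics/w4.png',cv2.resize(f['pixels'][160:300,220:420],None,fx=3,fy=3)[:,:,::-1])
E
```

```text
6.45 {'knob': (0.395, 36.4, 241)} [ 404.  -213.6   48.1] [0.4 0.1 1.7]
6.5 {'knob': (0.395, 36.4, 241)} [ 404.  -213.7   48.2] [ 0.8 -0.7 -0.5]
6.55 {'knob': (0.395, 36.4, 239)} [ 404.1 -213.7   48.3] [-0.2  0.9 -0.9]
6.6 {'knob': (0.395, 36.4, 241)} [ 404.1 -213.7   48.4] [0.9 0.2 0. ]
6.65 {'knob': (0.396, 36.4, 240)} [ 404.1 -213.7   48.4] [ 0.3  0.6 -0. ]
```

View pics/w4.png

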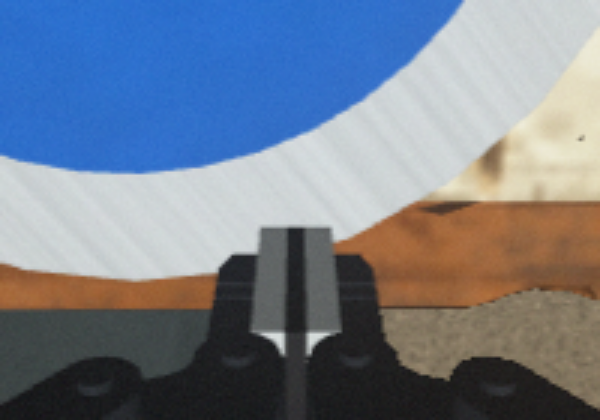

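Request:
servo_tool --targets '[{"offset":[0,0,-0.008],"dr":[0,0,0],"jaw":1},{"offset":[0,0,-0.002],"dr":[0,0,0],"jaw":1},{"offset":[0,0,-0.002],"dr":[0,0,0],"jaw":1},{"offset":[0,0,0],"dr":[0,0,0],"jaw":1}]'

```text
clock: 7.2
tcp_pos: [404.0, -213.7, 36.2]
orientation: [-0.0, 1.0, -0.001, -0.0]
contact_force: [-0.6, -0.1, 0.3]
opening: 0.1
finger_force: 0.0
```

Request:
servo_tool --targets '[{"offset":[0,0,-0.002],"dr":[0,0,0],"jaw":1},{"offset":[0,0,-0.002],"dr":[0,0,0],"jaw":1},{"offset":[0,0,0],"dr":[0,0,0],"jaw":1}]'

```text
clock: 7.58
tcp_pos: [404.0, -213.7, 32.3]
orientation: [-0.0, 1.0, -0.001, -0.0]
contact_force: [-0.1, 0.2, -0.1]
opening: -0.3
finger_force: 0.0
```

Request:
servo_tool --targets '[{"offset":[0,0,-0.002],"dr":[0,0,0],"jaw":1},{"offset":[0,0,-0.001],"dr":[0,0,0],"jaw":1},{"offset":[0,0,0],"dr":[0,0,0],"jaw":1}]'

```text
clock: 7.95
tcp_pos: [404.0, -213.7, 29.3]
orientation: [-0.0, 1.0, -0.001, -0.0]
contact_force: [0.1, 0.0, 0.2]
opening: 0.2
finger_force: 0.0
```

Request:
servo_tool --targets '[{"offset":[0,0,-0.002],"dr":[0,0,0],"jaw":1},{"offset":[0,0,-0.001],"dr":[0,0,0],"jaw":1},{"offset":[0,0,0],"dr":[0,0,0],"jaw":1}]'

```text
clock: 8.32
tcp_pos: [404.1, -213.7, 26.3]
orientation: [-0.0, 1.0, -0.001, -0.0]
contact_force: [-0.5, -1.1, 0.8]
opening: -0.4
finger_force: 0.5
```

```bash
python3 look.py 5; python3 - <<'E'
import pickle,cv2,numpy as np
f,s=pickle.load(open('last.pkl','rb')); cv2.imwrite('pics/w5.png',cv2.resize(f['pixels'][160:300,220:420],None,fx=3,fy=3)[:,:,::-1])
E
```

```text
8.325 {} [ 404.1 -213.7   26.3] [-0.5 -1.1  0.8]
8.375 {} [ 404.1 -213.7   26.4] [-0.7 -0.   1.7]
8.425 {} [ 404.2 -213.7   26.4] [0.4 0.5 0.3]
8.475 {} [ 404.2 -213.7   26.4] [-0.4  0.6  1. ]
8.525 {} [ 404.1 -213.7   26.4] [-0.7 -0.5  0.8]
```

View pics/w5.png

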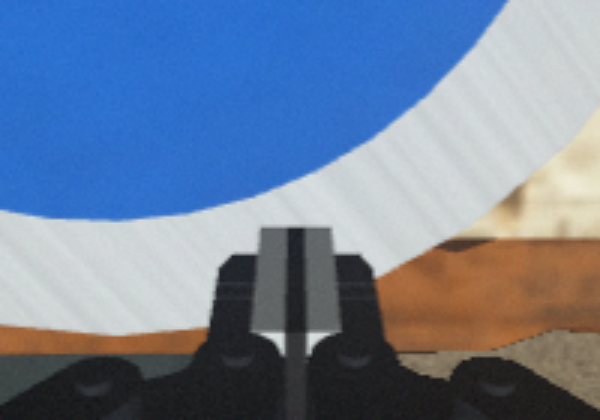

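Contact with the ring came at TCP z of about 27.5, so the tips sit about 20 mm behind the nominal TCP. I'll redo the push with the TCP at about 41.

Request:
servo_tool --targets '[{"offset":[0,0,0.058],"dr":[0,0,0],"jaw":1},{"offset":[0.048,0.025,0.01],"dr":[0,0,0],"jaw":1},{"offset":[0.048,0.025,0],"dr":[0,0,0],"jaw":1},{"offset":[0.049,0.025,0],"dr":[0,0,0],"jaw":1},{"offset":[0,0,0],"dr":[0,0,0],"jaw":1}]'

```text
clock: 9.2
tcp_pos: [552.2, -135.7, 94.2]
orientation: [-0.001, 1.0, 0.001, 0.001]
contact_force: [-0.4, -1.1, -0.9]
opening: -0.1
finger_force: 0.0
```

Request:
servo_tool --targets '[{"offset":[0,0,-0.027],"dr":[0,0,0],"jaw":1},{"offset":[0,0,-0.027],"dr":[0,0,0],"jaw":1},{"offset":[0,0,0],"dr":[0,0,0],"jaw":1}]'

```text
clock: 9.57
tcp_pos: [547.2, -138.9, 38.8]
orientation: [-0.0, 1.0, -0.001, -0.002]
contact_force: [0.0, -0.8, 0.6]
opening: 0.0
finger_force: 0.0
```

Request:
servo_tool --targets '[{"offset":[-0.007,-0.001,0.001],"dr":[0,0,0],"jaw":1},{"offset":[-0.01,0,0],"dr":[0,0,0],"jaw":1},{"offset":[-0.011,0,0],"dr":[0,0,0],"jaw":1},{"offset":[-0.011,0,0],"dr":[0,0,0],"jaw":1},{"offset":[-0.012,0,0],"dr":[0,0,0],"jaw":1}]'

```text
clock: 10.2
tcp_pos: [497.2, -139.9, 41.8]
orientation: [0.0, 1.0, -0.001, 0.0]
contact_force: [0.6, -0.4, -0.1]
opening: -0.1
finger_force: 0.0
```

Request:
servo_tool --targets '[{"offset":[0.015,0,0.045],"dr":[0,0,0],"jaw":1},{"offset":[0,0,0.015],"dr":[0,0,0],"jaw":1}]'

```text
clock: 10.45
tcp_pos: [514.3, -139.9, 103.7]
orientation: [0.0, 1.0, -0.001, 0.002]
contact_force: [-0.6, 0.1, -0.8]
opening: -0.2
finger_force: 0.0
```

```bash
python3 look.py 4
```

```text
10.45 {'hole': (2.007, 65.7, 402)} [ 514.3 -139.9  103.7] [-0.6  0.1 -0.8]
10.5 {'hole': (2.141, 65.8, 397)} [ 514.2 -140.1  104.5] [ 1.5 -1.4  2.3]
10.55 {'hole': (2.28, 65.8, 395)} [ 513.6 -140.   102.9] [-0.9 -0.4 -0.6]
10.6 {'hole': (2.418, 65.8, 402)} [ 512.8 -139.9  101.7] [-0.4 -0.7 -0.5]
```

The wheel now runs free at about 2.75 rad/s. I'll move to the braking hover at the left near side of the ring.

Request:
servo_tool --targets '[{"offset":[-0.044,0.015,0],"dr":[0,0,0],"jaw":1},{"offset":[-0.044,0.015,0],"dr":[0,0,0],"jaw":1},{"offset":[0,0,-0.025],"dr":[0,0,0],"jaw":1},{"offset":[0,0,-0.025],"dr":[0,0,0],"jaw":1},{"offset":[0,0,0],"dr":[0,0,0],"jaw":1}]'

```text
clock: 11.28
tcp_pos: [423.0, -109.4, 49.5]
orientation: [-0.0, 1.0, -0.001, -0.002]
contact_force: [-0.8, 0.2, 1.8]
opening: -0.1
finger_force: 0.0
```

Request:
servo_tool --targets '[{"offset":[0,0,0],"dr":[0,0,0],"jaw":1},{"offset":[0,0,0],"dr":[0,0,0],"jaw":1},{"offset":[0,0,0],"dr":[0,0,0],"jaw":1},{"offset":[0,0,0],"dr":[0,0,0],"jaw":1},{"offset":[0,0,0],"dr":[0,0,0],"jaw":1}]'

```text
clock: 11.9
tcp_pos: [425.2, -109.7, 51.5]
orientation: [-0.0, 1.0, -0.001, 0.0]
contact_force: [-0.1, 0.1, 0.4]
opening: -0.1
finger_force: 0.0
```

```bash
python3 look.py 6
```

```text
11.9 {'hole': (5.863, 66.1, 364), 'knob': (5.958, 41.4, 191)} [ 425.2 -109.7   51.5] [-0.1  0.1  0.4]
11.95 {'hole': (5.953, 65.2, 254), 'knob': (6.072, 41.9, 186)} [ 425.1 -109.7   51.5] [-0.6 -0.2 -0.2]
12.0 {'knob': (6.188, 42.3, 177)} [ 425.2 -109.7   51.5] [0.3 0.9 0.9]
12.05 {'hole': (6.248, 65.6, 253), 'knob': (0.024, 42.6, 166)} [ 425.1 -109.7   51.4] [-0.3  0.   0.2]
12.1 {'knob': (4.369, 42.6, 145)} [ 425.1 -109.7   51.4] [-0.1 -0.4 -0.7]
12.15 {'hole': (0.261, 65.8, 266), 'knob': (0.253, 42.7, 151)} [ 425.1 -109.7   51.4] [-0.2  0.5 -0.1]
```

The hole passed under the fork at about 12.1 s with nothing touching the wheel. I'll touch down lightly now.

Request:
servo_tool --targets '[{"offset":[0,0,-0.011],"dr":[0,0,0],"jaw":1},{"offset":[0,0,-0.008],"dr":[0,0,0],"jaw":1},{"offset":[0,0,-0.004],"dr":[0,0,0],"jaw":1},{"offset":[0,0,-0.001],"dr":[0,0,0],"jaw":1}]'

```text
clock: 12.7
tcp_pos: [424.9, -109.6, 27.0]
orientation: [-0.0, 1.0, -0.001, -0.0]
contact_force: [0.6, 0.3, 0.8]
opening: 0.1
finger_force: 0.2
```

```bash
python3 look.py 5
```

```text
12.7 {'knob': (1.51, 41.8, 196)} [ 424.9 -109.6   27. ] [0.6 0.3 0.8]
12.75 {'knob': (1.615, 41.4, 205)} [ 425.  -109.7   27.1] [-0.  -0.8  0. ]
12.8 {'knob': (1.724, 40.8, 211)} [ 425.1 -109.7   27.3] [ 0.6  0.5 -0. ]
12.85 {'knob': (1.832, 40.3, 223)} [ 425.2 -109.7   27.5] [ 0.2 -0.3  1. ]
12.9 {'knob': (1.94, 39.8, 230)} [ 425.3 -109.7   27.5] [-0.4 -0.2  0.3]
```

```bash
python3 look.py 9
```

```text
12.95 {'knob': (2.048, 39.2, 239)} [ 425.3 -109.8   27.6] [-0.7 -0.3  0.5]
13.0 {'hole': (2.293, 65.8, 402), 'knob': (2.163, 38.6, 243)} [ 425.3 -109.8   27.6] [ 1.   1.2 -0.2]
13.05 {'hole': (2.408, 65.8, 402), 'knob': (2.277, 38.0, 247)} [ 425.3 -109.8   27.6] [-0.6 -0.8 -0.7]
13.1 {'hole': (2.524, 65.8, 402), 'knob': (2.387, 37.3, 254)} [ 425.2 -109.7   27.6] [ 0.6 -1.3  0.3]
13.15 {'hole': (2.639, 65.7, 398), 'knob': (2.508, 36.6, 259)} [ 425.2 -109.7   27.5] [ 0.  -0.9 -0.5]
13.2 {'hole': (2.755, 65.7, 397), 'knob': (2.626, 36.0, 266)} [ 425.2 -109.7   27.5] [ 0.1 -0.4 -1. ]
13.25 {'hole': (2.869, 65.7, 399), 'knob': (2.748, 35.5, 269)} [ 425.2 -109.7   27.5] [-1. -0.  0.]
13.3 {'hole': (2.983, 65.6, 400), 'knob': (2.871, 35.0, 278)} [ 425.2 -109.7   27.5] [ 0.6  0.2 -1. ]
13.35 {'hole': (3.097, 65.7, 403), 'knob': (2.998, 34.5, 275)} [ 425.1 -109.7   27.4] [-0.4 -0.1 -0.4]
```

Request:
servo_tool --targets '[{"offset":[0,0,-0.0007],"dr":[0,0,0],"jaw":1},{"offset":[0,0,0],"dr":[0,0,0],"jaw":1}]'

```text
clock: 13.65
tcp_pos: [425.1, -109.7, 26.7]
orientation: [-0.0, 1.0, -0.001, -0.0]
contact_force: [-0.4, -0.3, 1.6]
opening: -0.1
finger_force: 0.4
```

```bash
python3 look.py 6
```

```text
13.65 {'hole': (3.749, 65.7, 398)} [ 425.1 -109.7   26.7] [-0.4 -0.3  1.6]
13.7 {'hole': (3.845, 65.7, 395)} [ 425.1 -109.7   26.7] [-0.6 -0.5  1. ]
13.75 {'hole': (3.936, 65.7, 391)} [ 425.1 -109.7   26.7] [0.4 0.1 0.7]
13.8 {'hole': (4.023, 65.5, 390)} [ 425.1 -109.7   26.7] [-0.2  0.6  1.6]
13.85 {'hole': (4.107, 65.6, 387)} [ 425.1 -109.7   26.7] [-0.3 -0.5  0.3]
13.9 {'hole': (4.186, 65.6, 390)} [ 425.1 -109.7   26.7] [ 0.5 -1.2  0.6]
```

Request:
servo_tool --targets '[{"offset":[0,0,0.0005],"dr":[0,0,0],"jaw":1}]'

```text
clock: 14.08
tcp_pos: [425.1, -109.7, 27.2]
orientation: [-0.0, 1.0, -0.001, -0.0]
contact_force: [-0.8, 0.2, 0.1]
opening: 0.0
finger_force: 0.1
```

```bash
python3 look.py 6
```

```text
14.075 {'hole': (4.431, 65.5, 384), 'knob': (4.523, 34.2, 298)} [ 425.1 -109.7   27.2] [-0.8  0.2  0.1]
14.125 {'hole': (4.496, 65.6, 381), 'knob': (4.597, 34.5, 297)} [ 425.1 -109.7   27.3] [ 0.1 -1.3  0.2]
14.175 {'hole': (4.562, 65.5, 374), 'knob': (4.67, 34.7, 296)} [ 425.2 -109.7   27.2] [-0.2  0.4 -0. ]
14.225 {'hole': (4.627, 65.6, 381), 'knob': (4.736, 35.2, 292)} [ 425.2 -109.7   27.2] [-1.   0.6  0.1]
14.275 {'hole': (4.692, 65.6, 379), 'knob': (4.807, 35.4, 299)} [ 425.1 -109.7   27.2] [ 0.2 -0.8 -0.3]
14.325 {'hole': (4.758, 65.6, 379), 'knob': (4.877, 35.8, 288)} [ 425.1 -109.7   27.2] [-0.9 -0.5 -0. ]
```

Request:
servo_tool --targets '[{"offset":[0,0,-0.0005],"dr":[0,0,0],"jaw":1},{"offset":[0,0,0],"dr":[0,0,0],"jaw":1},{"offset":[0,0,0.0005],"dr":[0,0,0],"jaw":1}]'

```text
clock: 14.75
tcp_pos: [425.1, -109.7, 27.2]
orientation: [-0.0, 1.0, -0.001, -0.0]
contact_force: [-0.5, -0.1, 0.1]
opening: -0.0
finger_force: 0.1
```

```bash
python3 look.py 4
```

```text
14.75 {'hole': (5.218, 65.7, 380), 'knob': (2.911, 42.9, 239)} [ 425.1 -109.7   27.2] [-0.5 -0.1  0.1]
14.8 {'hole': (5.257, 65.7, 379), 'knob': (2.959, 42.4, 240)} [ 425.1 -109.7   27.3] [ 0.1 -0.3  0.5]
14.85 {'hole': (5.297, 65.6, 381), 'knob': (3.007, 42.0, 243)} [ 425.2 -109.7   27.2] [ 1.  -0.4  0.5]
14.9 {'hole': (5.339, 65.8, 384), 'knob': (3.056, 41.7, 247)} [ 425.1 -109.7   27.2] [-0.7  0.4 -0.1]
```

Request:
servo_tool --targets '[{"offset":[0,0,-0.0005],"dr":[0,0,0],"jaw":1},{"offset":[0,0,0.0005],"dr":[0,0,0],"jaw":1}]'

```text
clock: 15.2
tcp_pos: [425.0, -109.7, 27.2]
orientation: [-0.0, 1.0, -0.001, -0.0]
contact_force: [-0.5, -0.2, -0.6]
opening: -0.0
finger_force: 0.1
```

```bash
python3 look.py 4
```

```text
15.2 {'hole': (5.544, 66.1, 397), 'knob': (3.32, 40.2, 253)} [ 425.  -109.7   27.2] [-0.5 -0.2 -0.6]
15.25 {'hole': (5.57, 66.1, 398), 'knob': (3.354, 40.2, 252)} [ 425.1 -109.7   27.3] [ 0.6 -0.7  0.3]
15.3 {'hole': (5.595, 66.0, 396), 'knob': (3.384, 40.1, 255)} [ 425.1 -109.7   27.2] [ 0.3  0.4 -0.5]
15.35 {'hole': (5.619, 66.4, 397), 'knob': (3.421, 40.0, 259)} [ 425.2 -109.7   27.2] [ 0.4 -0.3 -0.4]
```

Request:
servo_tool --targets '[{"offset":[0,0,-0.0004],"dr":[0,0,0],"jaw":1},{"offset":[0,0,0.0004],"dr":[0,0,0],"jaw":1}]'

```text
clock: 15.65
tcp_pos: [425.1, -109.7, 27.2]
orientation: [-0.0, 1.0, -0.001, -0.0]
contact_force: [-0.5, -0.3, 0.5]
opening: 0.2
finger_force: 0.1
```

```bash
python3 look.py 5
```

```text
15.65 {'hole': (5.738, 66.3, 408), 'knob': (3.577, 39.6, 262)} [ 425.1 -109.7   27.2] [-0.5 -0.3  0.5]
15.7 {'hole': (5.749, 66.3, 412), 'knob': (3.594, 39.5, 259)} [ 425.1 -109.7   27.2] [ 0.6 -0.5 -0.8]
15.75 {'hole': (5.76, 66.6, 413), 'knob': (3.608, 39.5, 265)} [ 425.2 -109.7   27.2] [-0.3  0.3  0.3]
15.8 {'hole': (5.772, 66.5, 412), 'knob': (3.623, 39.5, 261)} [ 425.1 -109.7   27.2] [ 0.1 -0.  -0.3]
15.85 {'hole': (5.784, 66.5, 416), 'knob': (3.639, 39.6, 263)} [ 425.1 -109.7   27.2] [-0.7 -0.1  0.5]
```

Request:
servo_tool --targets '[{"offset":[0,0,0.001],"dr":[0,0,0],"jaw":1},{"offset":[0,0,0],"dr":[0,0,0],"jaw":1},{"offset":[0,0,0],"dr":[0,0,0],"jaw":1}]'

```text
clock: 16.27
tcp_pos: [425.2, -109.7, 28.2]
orientation: [-0.0, 1.0, -0.001, 0.0]
contact_force: [-1.0, -0.2, -0.7]
opening: -0.0
finger_force: 0.0
```

```bash
python3 look.py 4; python3 - <<'E'
import pickle,cv2,numpy as np
f,s=pickle.load(open('last.pkl','rb')); cv2.imwrite('pics/w6.png',f['pixels'][:,:,::-1])
E
```

```text
16.275 {'hole': (5.869, 66.5, 394), 'knob': (3.754, 39.7, 251)} [ 425.2 -109.7   28.2] [-1.  -0.2 -0.7]
16.325 {'hole': (5.877, 66.4, 384), 'knob': (3.764, 39.6, 246)} [ 425.1 -109.7   28.2] [ 0.9  0.1 -0.5]
16.375 {'hole': (5.884, 66.4, 378), 'knob': (3.775, 39.5, 241)} [ 425.1 -109.7   28.2] [ 0.6  0.3 -0.5]
16.425 {'hole': (5.893, 66.3, 367), 'knob': (3.786, 39.4, 237)} [ 425.1 -109.7   28.2] [-0.5 -0.4  0.1]
```

```bash
cat > fit.py <<'E'
from ang import *
c=np.array([499.5,-178.6]); yaw=-1.301
yy,xx=np.mgrid[0:300,0:300]; X=xx-150.; Y=yy-150.
def fit(f,s,r=12.,th=np.arange(-1.,1.,.01)):
    im=rect(f,s,52,c); h=cv2.cvtColor(im,cv2.COLOR_RGB2HSV)
    dark=(im.max(2)<75); blue=(h[...,0]>95)&(h[...,0]<125)&(h[...,1]>120)&~dark; A=np.hypot(X,Y); ann=(A>50)&(A<80)
    sc=[]
    for t in th:
        d=np.hypot(X-66*np.cos(t+yaw),Y-66*np.sin(t+yaw))<r
        sc.append((dark&ann&d).sum()-(blue&d).sum())
    sc=np.array(sc); k=sc>=sc.max()-3
    return round(float(th[k].mean()),3),int(sc.max()),int((dark&ann).sum())
if __name__=='__main__':
    import sys,pickle
    for i in range(int(sys.argv[1])):
        s=arm.read_state(); f=arm.grab_frame('wrist'); pickle.dump((f,s),open('last.pkl','wb'))
        print(round(s['clock'],3),fit(f,s),np.round(s['tcp_pos'],1),np.round(s['contact_force'],1))
E
python3 -c "
from fit import *;import pickle
print(fit(*pickle.load(open('last.pkl','rb'))),fit(*pickle.load(open('f1.pkl','rb'))))"; python3 fit.py 4
```

```text
(0.937, 455, 3109) (0.4, 379, 1341)
16.475 (0.937, 455, 3121) [ 425.1 -109.7   28.2] [-0.5 -0.  -0.2]
16.525 (0.937, 455, 3111) [ 425.1 -109.7   28.2] [0.  0.6 0.1]
16.575 (0.937, 455, 3083) [ 425.2 -109.7   28.2] [-0.6 -0.2 -0.1]
16.625 (0.937, 455, 3078) [ 425.1 -109.7   28.2] [-0.5 -0.   0.7]
```

```bash
sed -i 's/WARP_INVERSE_MAP)/WARP_INVERSE_MAP,borderValue=(255,255,255))/' ang.py
python3 -c "
from fit import *;import pickle
f,s=pickle.load(open('last.pkl','rb'));print(s['clock'],fit(f,s),fit(*pickle.load(open('f1.pkl','rb'))))
cv2.imwrite('pics/w7.png',f['pixels'][:,:,::-1])"; python3 fit.py 4
```

```text
16.625 (-0.325, 295, 338) (0.4, 379, 1341)
16.675 (-0.325, 276, 325) [ 425.1 -109.7   28.2] [ 0.1 -0.4 -0. ]
16.725 (-0.31, 275, 319) [ 425.1 -109.7   28.2] [ 0.9 -1.2 -0.3]
16.775 (-0.3, 271, 312) [ 425.1 -109.7   28.2] [ 0.1  0.  -0.8]
16.825 (-0.3, 260, 300) [ 425.1 -109.7   28.2] [ 0.1 -0.2  0.3]
```

View pics/w7.png

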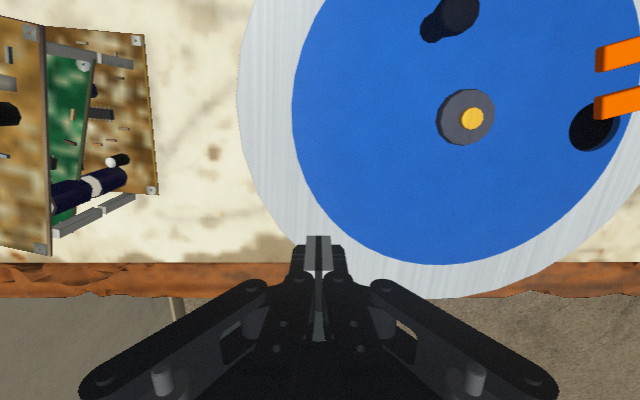

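The hole at (593,128) is just ahead of the near prong and the knob is at (455,17). The wheel is creeping at about 0.2 rad/s with about 0.29 rad to go, so I'll wait.

Request:
servo_tool --targets '[{"offset":[0,0,0],"dr":[0,0,0],"jaw":1},{"offset":[0,0,0],"dr":[0,0,0],"jaw":1},{"offset":[0,0,0],"dr":[0,0,0],"jaw":1},{"offset":[0,0,0],"dr":[0,0,0],"jaw":1}]'

```text
clock: 17.38
tcp_pos: [425.1, -109.7, 28.2]
orientation: [-0.0, 1.0, -0.001, 0.0]
contact_force: [1.1, 0.6, 0.6]
opening: -0.1
finger_force: 0.0
```

```bash
cat >> fit.py <<'E'
        im=rect(f,s,80,c).astype(int)
        print('  knob',[(polar(p,c),a) for p,a in cents(im.max(2)<75,c,60,900) if abs(polar(p,c)[0]-42)<10 and -.5<polar(p,c)[1]<1.5])
E
python3 fit.py 3; python3 - <<'E'
from h import *
print(lm('side','hole'),lm('top','hole'))
E
```

```text
17.375 (-0.195, 211, 262) [ 425.1 -109.7   28.2] [1.1 0.6 0.6]
  knob [((42.1, 0.681), 198)]
17.425 (-0.19, 214, 262) [ 425.1 -109.7   28.2] [ 1.   0.1 -0.7]
  knob [((42.2, 0.688), 200)]
17.475 (-0.18, 218, 266) [ 425.1 -109.7   28.2] [-0.4 -0.2 -0.1]
  knob [((42.2, 0.696), 201)]
[([516.9, -242.3, 50.8], 0.65), ([537.8, -230.5, 50.7], 0.62)] [([540.3, -227.1, 51.4], 0.81)]
```

```bash
cat > multi.py <<'E'
from fit import *
import pickle
for cam in ('wrist','top','side'):
    s=arm.read_state(); f=arm.grab_frame(cam); pickle.dump((f,s),open(cam+'.pkl','wb')); print(cam,round(s['clock'],3),fit(f,s))
    im=rect(f,s,80,c).astype(int)
    print('  knob',[(polar(p,c),a) for p,a in cents(im.max(2)<75,c,60,900) if abs(polar(p,c)[0]-42)<10 and -.5<polar(p,c)[1]<1.5])
v=[cv2.resize(rect(pickle.load(open(k+'.pkl','rb'))[0],s,52,c)[20:220,50:250],(260,260)) for k in ('wrist','top','side')]
cv2.imwrite('pics/m.png',np.hstack(v)[:,:,::-1])
E
python3 multi.py
```

```text
wrist 17.625 (-0.155, 225, 269)
  knob [((42.3, 0.717), 200)]
top 17.675 (-0.155, 29, 73)
  knob []
side 17.725 (0.25, 87, 1639)
  knob []
```

View pics/m.png

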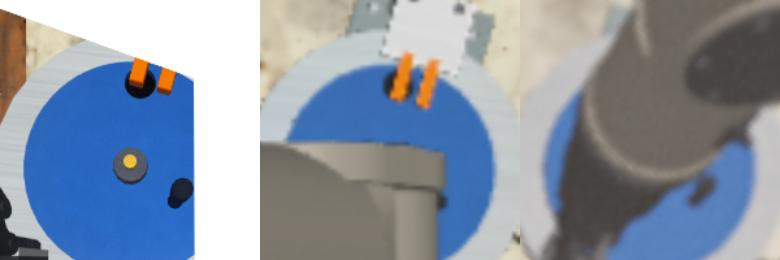

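The rectified wrist and top views agree: the hole is behind the first prong, at about -0.15 rad and creeping at about 0.14 rad/s.

Request:
servo_tool --targets '[{"offset":[0,0,0],"dr":[0,0,0],"jaw":1},{"offset":[0,0,0],"dr":[0,0,0],"jaw":1},{"offset":[0,0,0],"dr":[0,0,0],"jaw":1},{"offset":[0,0,0],"dr":[0,0,0],"jaw":1}]'

```text
clock: 18.27
tcp_pos: [425.1, -109.7, 28.2]
orientation: [-0.0, 1.0, -0.001, 0.0]
contact_force: [-0.7, -0.3, -0.3]
opening: -0.1
finger_force: 0.0
```

```bash
python3 multi.py | head -4
```

```text
wrist 18.275 (-0.055, 260, 288)
  knob [((42.6, 0.804), 189)]
top 18.325 (-0.075, 90, 105)
  knob []
```

Request:
servo_tool --targets '[{"offset":[0,0,0],"dr":[0,0,0],"jaw":1},{"offset":[0,0,0],"dr":[0,0,0],"jaw":1},{"offset":[0,0,-0.0017],"dr":[0,0,0],"jaw":1},{"offset":[0,0,0],"dr":[0,0,0],"jaw":1}]'

```text
clock: 18.92
tcp_pos: [425.1, -109.7, 26.4]
orientation: [-0.0, 1.0, -0.001, -0.0]
contact_force: [-0.1, -0.5, 0.8]
opening: -0.4
finger_force: 0.5
```

```bash
python3 multi.py; python3 fit.py 2
```

```text
wrist 18.925 (0.005, 251, 280)
  knob [((42.8, 0.867), 186)]
top 18.975 (-0.027, 112, 125)
  knob []
side 19.025 (0.25, 107, 1696)
  knob []
19.075 (0.005, 255, 285) [ 425.2 -109.7   26.5] [-0.2  0.4  0.8]
  knob [((42.9, 0.866), 188)]
19.125 (0.005, 255, 284) [ 425.1 -109.7   26.5] [ 0.7 -0.7  0.5]
  knob [((42.8, 0.867), 186)]
```

View pics/m.png

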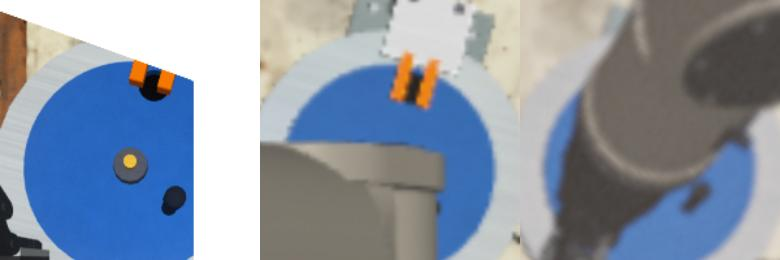

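The wheel is at rest and the slot lies over the hole in both the wrist and top views (within about 0.03 rad). I'll lift straight up and clear.

Request:
servo_tool --targets '[{"offset":[0,0,0.005],"dr":[0,0,0],"jaw":1},{"offset":[0,0,0.03],"dr":[0,0,0],"jaw":1},{"offset":[0,0,0.05],"dr":[0,0,0],"jaw":1},{"offset":[0,0,0.05],"dr":[0,0,0],"jaw":1},{"offset":[0,0,0],"dr":[0,0,0],"jaw":1}]'

```text
clock: 19.8
tcp_pos: [427.1, -110.0, 165.2]
orientation: [0.001, 1.0, -0.001, 0.003]
contact_force: [0.3, -0.7, -1.3]
opening: 0.1
finger_force: 0.0
```

```bash
python3 multi.py; python3 -c "
from h import *
r=arm.job_done(); print(r)"
```

```text
wrist 19.8 (0.013, 191, 210)
  knob [((42.2, 0.834), 134)]
top 19.85 (-0.027, 116, 129)
  knob []
side 19.9 (0.29, 391, 1318)
  knob []
the job is handed in; nothing more can be done
None
```

The job is handed in at 19.9 s: the wheel was spun anticlockwise to about 2.7 rad/s, ran free past the fork once, and was braked on the steel ring to rest with the hole under the slot, within about 0.03 rad by the cameras, then left untouched.

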